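# Pop the blue port hatch of a slide reader

### The arm

A 7-joint arm with a two-finger parallel gripper is mounted at the origin on the work surface. World frame = base frame: x ahead of the robot, y to its left, z up, the work surface at z = 0. Lengths are in m, angles in rad, forces in N, time in s.
With the tool pointing down it reaches from about 0.4 to 0.875 m from the base axis. Payload 19.3 kg.
Tool frame: the origin (TCP) lies midway between the tips of the shut fingers; the grasp point (between the pads) lies 19 mm behind it; z points along the fingers, y is the line along which they close (so a half turn about z gives the same grasp; the last joint's range is limited). The gripper opens to 85 mm and grips with 20 to 120 N. Pads are 22 mm wide; open, the fingers measure 114 mm over their backs; the gripper's body (76 mm by 85 mm) begins 54 mm behind the grasp point. The pads swing forward as they close: fully open they stand 13 mm farther back than shut.
Start: joints at [-1.214, 0.521, -0.036, 1.599, 0.021, 1.021, -0.113], TCP at [0.259, 0.569, 0.231] pointing down, gripper open.
Joint ranges: [-2.91, 2.91], [-0.3, 2.13], [-1.5, 1.42], [0.17, 2.43], [-1.26, 4.41], [0.16, 1.93], [-2.52, 2.52]. Speed limits (rad/s): [1.89, 1.89, 2.39, 2.39, 3.01, 3.01, 3.01].

### API

Orientations are given as [roll, pitch, yaw] about the fixed x, y, z axes, in that order (R = Rz(yaw) Ry(pitch) Rx(roll)).
In Python, from cell import sensors, cams, robot gives the robot as it stands.
- The arm moves only by the tool send_rows, never from a script. Its argument "series" is one flat list of numbers, 4 for each row, row after row: the shift along the tool's x, y, z in mm, then the turn about the tool's z in rad. In form: [dx, dy, dz, twist, dx, dy, dz, twist, ...]. A call has exactly 5 rows; each row is the pose to reach, as a shift and turn from the pose commanded when the call began, along the tool's axes at that moment; what a row does not reach only later rows make up. A row lasts 1/8 s, in which the tool goes at most 62.5 mm and 10.7 degrees, less where a joint would pass 70% of its speed; a pose out of reach is approached as far as the arm can. A call with a gripper value outside its range is refused whole. "jaw" is the opening, from -1 (shut) to 1 (fully open), set as the call begins (left out, the last holds). The fingers move at their own pace and stop on an object; "force" is the grip in N (left out, the last holds). Time passes only in rows, so rows that repeat a pose let the fingers close, or fill a call up. It gives the time, the measured TCP pose, the force, the opening and the grip force at its end, in the units of the state.
- sensors.observe(): the state, without advancing time (a new reading comes with each control period).
- cams.snapshot(name): name is "scene" or "side" or "wrist"; returns a dict with "frame" (480x640x3 uint8, red, green, blue), "fx", "fy", "cx", "cy" (pixels), "R" (3x3) and "t" (3): a world point X has camera coordinates R X + t. Camera axes: x right, y down, z forward; pixel columns grow to the right and rows downward; lengths in m; the calibration is good to about 2 mm. A picture is of the moment at which its call begins. There is no depth.
- robot.close_job(): hands the job in; it is judged then, once.
The state is a dict: "t": time; "qpos": joint angles; "qvel": joint speeds; "effort": joint torques, N m; "ee_pos": TCP position; "orientation": TCP orientation; "contact_force": force on the tool from outside, world axes, zero at the start; "wrist_torque": the same for the moment, N m; "opening": opening from 0.0 (shut) to 1.0 (fully open); "grip_force": force on a finger pad.
Only numpy, scipy, OpenCV 4.12 (cv2) and the standard library are available. Lean on these libraries where they do the work, as an engineer would, in place of code of your own. Each camera call takes 0.05 s, during which the arm holds its last target. There are 200 camera calls.

### The job

Open the port of the slide reader that has the blue press pad on its hatch: with shut fingertips press the blue pad gently, once, fully in so that its push-push latch lets go, then back off so that the hatch pops up by itself, and stay clear of the reader for a few seconds to see that it stays open. Do not press twice, hold or force the open hatch; leave the hatch with the orange pad shut and alone, and do not move, grip or lift anything else on the bench.

Things in the scene. Friction and masses are not known exactly. Their poses are not given: they have to be found in the camera images.
- unit_blue: the reader to open: white slide reader, a box 130 x 130 x 70 mm (x, y, z) with its hatch on top (hatch top 82 mm above the bench), fixed to the bench; origin at the centre of its underside; its x axis points from the hatch's free edge (robot side) to the hinge (far side), z up
- press_blue (a point): centre of the top of the blue press pad, a disc 32 mm across standing 6 mm up from the grey hatch plate (92 mm from hinge to free edge, 104 mm wide, 11 mm thick, 12 mm proud of the housing); shut, it is 88 mm above the bench, 72 mm from the hinge line, 20 mm from the free edge; moves with the hatch. Takes 3 to 5 N to press in, then a hard stop
- hinge_blue (a point): middle of the blue reader's hatch hinge line, 76.5 mm above the bench, 46 mm beyond the reader's centre; the hinge runs along the reader's y axis
- hatch_blue (a joint): hinge angle of the blue reader's hatch, rad: 0 = shut and latched; negative = pressed in (stop at -0.0875, where the pad is 6.3 mm down); positive = open, stop at 1.0. Once pressed in 5 mm or more at the pad and let go, it springs up in about 1 s to the open stop, its free edge rising 75 mm and swinging away from the robot, and a light spring holds it there
- latch_blue (a joint): hidden cam plate of the blue reader's push-push latch, m: 0 = latched at the start, about 0.006 when pressed fully in, about 0.010 once the hatch has popped; a second press drives it to about 0.016 and latches the hatch shut again
- unit_orange: the other reader, to be left alone: white slide reader, a box 130 x 130 x 70 mm (x, y, z) with its hatch on top (hatch top 82 mm above the bench), fixed to the bench; origin at the centre of its underside; its x axis points from the hatch's free edge (robot side) to the hinge (far side), z up
- press_orange (a point): centre of the top of the orange press pad, a disc 32 mm across standing 6 mm up from the grey hatch plate (92 mm from hinge to free edge, 104 mm wide, 11 mm thick, 12 mm proud of the housing); shut, it is 88 mm above the bench, 72 mm from the hinge line, 20 mm from the free edge; moves with the hatch
- hatch_orange (a joint): hinge angle of the orange reader's hatch, rad: 0 = shut and latched; negative = pressed in (stop at -0.0875, where the pad is 6.3 mm down); positive = open, stop at 1.0
- slide_box: loose white slide box 78 x 36 x 24 mm, between the readers; origin under its centre
- sample_jar: loose small jar with a red lid, 44 mm across, 55 mm high; origin under its centre
- cup: loose clear plastic cup, 72 mm across, 100 mm high; origin under its centre
- marker: loose yellow marker with a black cap, 134 mm long (x), 14 mm thick, lying flat; origin on its underside
- wash_bottle: loose white bottle with a blue cap, 54 mm across, 130 mm high; origin under its centre
- amber_jar: loose amber jar with a black lid, 60 mm across, 85 mm high; origin under its centre

How it is judged:
By the outcome, as a careful person would: the job done as asked, in the order asked, and still so for the second after the job is handed in, with the robot touching nothing.
It also fails if it takes over 34 s, if anything falls off the work surface, if the arm or the gripper's body presses on something with over 40 N, if the wrist force passes 120 N, or if a joint passes its speed limit or range.

## Working session

There is one attempt and no reset: what is moved stays moved. The work goes in short steps, Python scripts to look and compute and a tool call to move; the robot and the scene stay as the last step left them, time stands still between calls to the robot, and variables do not carry over. Pictures are saved under pics/ and viewed, at most 10 in all, crops included, and the job is handed in when it is done.

Besides the shell and the picture viewer there is one more tool, called by a JSON object that holds its "op" and its "data", one argument or row to a line. send_rows: Moves the arm, as the interface text tells. Its arguments: {"type":"object","properties":{"series":{"type":"array","items":{"type":"number"}},"jaw":{"type":"number"},"force":{"type":"number"}},"required":["series"]}

```bash
mkdir -p pics; python3 - <<'E'
from cell import sensors, cams
import cv2
o=sensors.observe();print(o)
for n in("scene","side"):
    s=cams.snapshot(n);cv2.imwrite(f"pics/{n}0.png",s["frame"][:,:,::-1])
    print(n,s["fx"],s["cx"],s["cy"],s["R"],s["t"])
E
```

```text
{'t': 0.0, 'qpos': array([-1.21417135,  0.52202894, -0.03631195,  1.59998885,  0.0211986 ,
        1.02111642, -0.11281719]), 'qvel': array([ 0.00134612, -0.00082521, -0.00134982,  0.00297362, -0.00185378,
       -0.00037914, -0.00115792]), 'effort': array([-8.79946656e-04, -9.27104044e+01,  1.97913565e+00, -3.69944322e+01,
        1.76542159e-02,  8.24582472e-03,  7.51564562e-05]), 'ee_pos': array([0.25864147, 0.5686025 , 0.23072347]), 'orientation': array([-3.14043948e+00,  8.94822135e-05,  2.71472610e+00]), 'contact_force': array([0.88860508, 0.02230691, 0.15320168]), 'wrist_torque': array([ 0.02861652, -0.0582632 , -0.08276685]), 'grip_force': 0.0, 'opening': 1.0055626165737477}
scene 616.3122220934789 317.9902547639965 240.37154329742975 [[ 0.43583858  0.89995646 -0.01109466]
 [ 0.74383395 -0.36711559 -0.55851338]
 [-0.50671075  0.2351691  -0.82942131]] [-0.24622295 -0.35619662  1.59666384]
side 447.3180706391044 319.1738789461288 244.80248650487863 [[ 0.99970993 -0.02391077 -0.00288582]
 [-0.0176785  -0.64715283 -0.76215529]
 [ 0.01635616  0.76198523 -0.64738781]] [-0.54432539  0.07335427  1.09604634]
```

View pics/scene0.png

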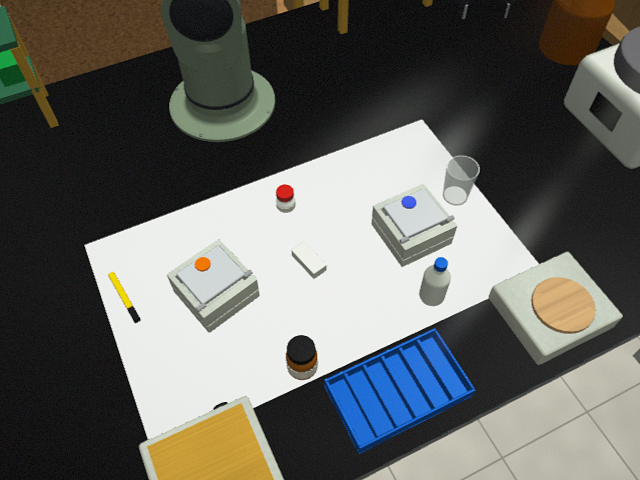

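View pics/side0.png

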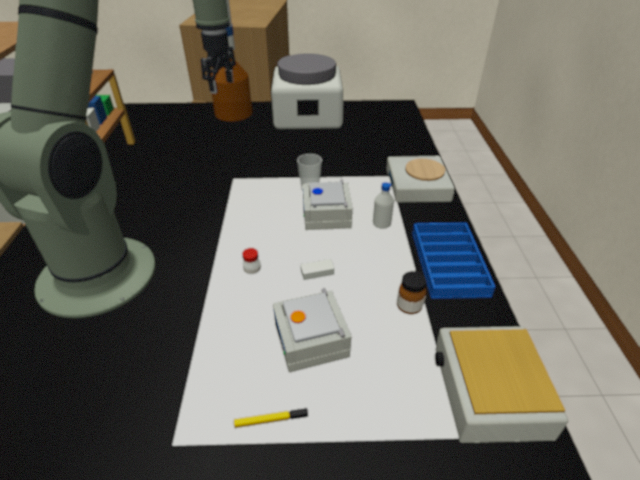

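The scene view has the blue pad at about (409,202), with the cup at (460,180) and the bottle at (435,280). In the side view the pad is at about (318,191). The orange reader is well away from both.

```bash
cat > h.py <<'E'
import numpy as np, cv2
from cell import sensors, cams
from scipy.spatial.transform import Rotation as Ro
def onplane(s,u,v,z):
    d=s["R"].T@np.array([(u-s["cx"])/s["fx"],(v-s["cy"])/s["fy"],1]);c=-s["R"].T@s["t"]
    return c+d*(z-c[2])/d[2]
def blue(s,u,v,w=14):
    f=s["frame"].astype(int);m=(f[:,:,2]-f[:,:,0]>60)
    k=np.zeros_like(m);k[v-w:v+w,u-w:u+w]=1;y,x=np.nonzero(m&k);return x.mean(),y.mean(),len(x)
def totool(p):
    o=sensors.observe();return 1000*Ro.from_euler("xyz",o["orientation"]).inv().apply(np.array(p)-o["ee_pos"])
E
python3 - <<'E'
from h import *
for n,u,v in(("scene",409,202),("side",318,191)):
    s=cams.snapshot(n);b=blue(s,u,v);p=onplane(s,b[0],b[1],.088);print(n,b,p,totool(p))
    if n=="scene":
        print("hinge ends(~.08)",onplane(s,393,240,.08),onplane(s,453,217,.08));c=s["frame"][170:275,350:490]
        print("cup",onplane(s,455,196,0))
        cv2.imwrite("pics/crop.png",cv2.resize(c,None,fx=5,fy=5,interpolation=cv2.INTER_CUBIC)[:,:,::-1])
E
```

```text
scene (np.float64(408.5890410958904), np.float64(201.53424657534248), 146) [0.54492931 0.22312602 0.088     ] [-403.65865838 -195.96791377  143.05810873]
hinge ends(~.08) [0.61115778 0.1483977  0.08      ] [0.61612768 0.2892586  0.08      ]
cup [0.52422611 0.37000086 0.        ]
side (np.float64(317.0892857142857), np.float64(190.53571428571428), 56) [0.54439722 0.22317371 0.088     ] [-403.17366083 -196.19463254  143.0980497 ]
```

View pics/crop.png

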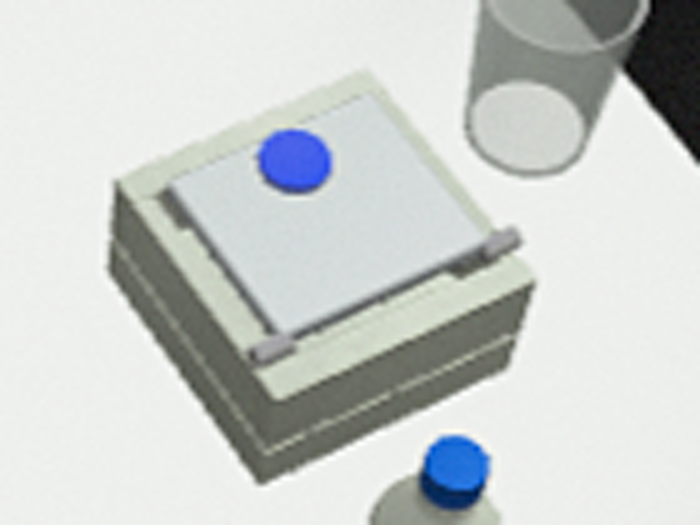

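Both views put the pad at (0.545, 0.223), 88 mm up, agreeing to within 1 mm. The hinge is 70 mm beyond it and the reader yaw is about 0. I'll move there at height with the fingers shut.

{"op": "send_rows", "data": {
  "series": [-40, -20, 0, 0, -85, -42, 0, 0, -130, -64, 0, 0, -175, -86, 0, 0, -215, -105, 0, 0],
  "jaw": -1
}}

```text
t: 0.82
ee_pos: [0.412, 0.3827, 0.2314]
orientation: [-3.142, 0.0, 2.714]
contact_force: [0.3, 0.8, -0.2]
opening: -0.005
grip_force: 0.0
```

{"op": "send_rows", "data": {
  "series": [-40, -20, 0, 0, -85, -42, 0, 0, -130, -64, 0, 0, -170, -83, 0, 0, -188, -91, 0, 0]
}}

```text
t: 1.45
ee_pos: [0.5457, 0.2213, 0.2312]
orientation: [-3.141, 0.0, 2.712]
contact_force: [-0.0, 0.1, 0.1]
opening: 0.001
grip_force: 0.0
```

{"op": "send_rows", "data": {
  "series": [0, 0, 20, 0, 0, 0, 50, 0, 0, 0, 75, 0, 0, 0, 90, 0, 0, 0, 90, 0]
}}

```text
t: 2.08
ee_pos: [0.544, 0.2239, 0.1407]
orientation: [-3.141, -0.001, 2.715]
contact_force: [0.9, -0.1, 1.2]
opening: 0.002
grip_force: 0.0
```

```bash
python3 - <<'E'
from h import *
o=sensors.observe();print(o["t"],o["ee_pos"],o["orientation"],o["opening"],o["contact_force"],totool([.5447,.2232,.088]))
s=cams.snapshot("wrist");f=s["frame"].astype(int);y,x=np.nonzero(f[:,:,2]-f[:,:,0]>60)
P=lambda X:(lambda c:(s["fx"]*c[0]/c[2]+s["cx"],s["fy"]*c[1]/c[2]+s["cy"]))(s["R"]@np.array(X)+s["t"])
print(P([.5447,.2232,.088]),P(o["ee_pos"]))
cv2.imwrite("pics/w1.png",s["frame"][:,:,::-1])
E
```

```text
2.075 [0.54395668 0.22390187 0.14067765] [-3.14059637e+00 -9.85710572e-04  2.71530810e+00] 0.0023724726845593433 [ 0.8992575  -0.11054401  1.24513598] [-1.01893514 -0.27921936 52.67697347]
(np.float64(316.9653590232281), np.float64(270.21427784480636)) (np.float64(317.26483880502315), np.float64(308.6785274112557))
```

View pics/w1.png

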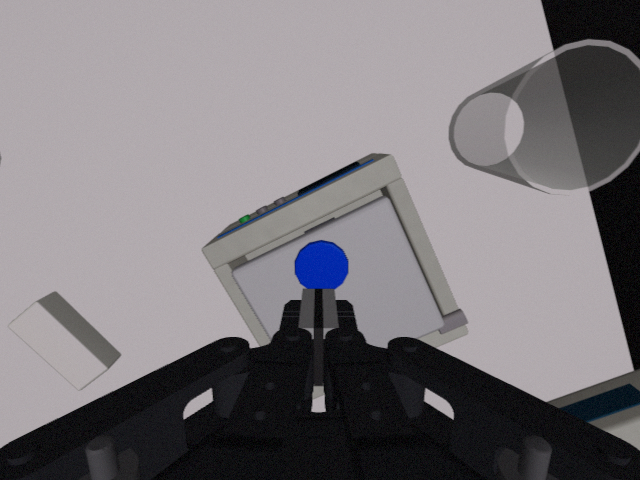

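The pad is at (321,266), under 3 mm from where I predicted. The reader is shut and the surroundings are clear. Next is a slow descent.

{"op": "send_rows", "data": {
  "series": [0, 0, 20, 0, 0, 0, 36, 0, 0, 0, 44, 0, 0, 0, 48, 0, 0, 0, 48, 0]
}}

```text
t: 2.75
ee_pos: [0.5445, 0.2237, 0.0934]
orientation: [3.142, 0.0, 2.715]
contact_force: [-0.4, -0.9, -0.2]
opening: -0.0
grip_force: 0.0
```

{"op": "send_rows", "data": {
  "series": [0, 0, 1, 0, 0, 0, 2, 0, 0, 0, 3, 0, 0, 0, 4, 0, 0, 0, 5, 0]
}}

```text
t: 3.38
ee_pos: [0.5444, 0.2236, 0.0882]
orientation: [-3.142, 0.0, 2.715]
contact_force: [-0.6, 0.0, 1.7]
opening: -0.002
grip_force: 0.9
```

{"op": "send_rows", "data": {
  "series": [0, 0, 1.2, 0, 0, 0, 2.4, 0, 0, 0, 3.6, 0, 0, 0, 4.8, 0, 0, 0, 5.6, 0]
}}

```text
t: 4.0
ee_pos: [0.5443, 0.2237, 0.0826]
orientation: [-3.141, -0.0, 2.715]
contact_force: [-3.6, -0.4, 4.0]
opening: -0.002
grip_force: 2.3
```

{"op": "send_rows", "data": {
  "series": [0, 0, 0.4, 0, 0, 0, 0.7, 0, 0, 0, 1.0, 0, 0, 0, 1.0, 0, 0, 0, 1.0, 0]
}}

```text
t: 4.62
ee_pos: [0.5444, 0.2237, 0.0821]
orientation: [3.141, -0.0, 2.715]
contact_force: [-6.0, -0.1, 12.7]
opening: -0.003
grip_force: 6.3
```

The pad is on the hard stop at 12.7 N, fully in. Now I'll back off quickly, up and then towards the robot.

{"op": "send_rows", "data": {
  "series": [0, 0, -15, 0, 4, -2, -55, 0, 18, -8, -105, 0, 40, -18, -150, 0, 70, -32, -180, 0]
}}

```text
t: 5.25
ee_pos: [0.4676, 0.2235, 0.2644]
orientation: [3.139, 0.002, 2.714]
contact_force: [-0.4, 0.0, 0.0]
opening: 0.001
grip_force: 0.0
```

{"op": "send_rows", "data": {
  "series": [10, -4, -10, 0, 15, -7, -15, 0, 15, -7, -15, 0, 15, -7, -15, 0, 15, -7, -15, 0]
}}

```text
t: 5.88
ee_pos: [0.4511, 0.2232, 0.276]
orientation: [-3.141, -0.001, 2.714]
contact_force: [-0.4, 0.4, -0.7]
opening: 0.004
grip_force: 0.0
```

{"op": "send_rows", "data": {
  "series": [0, 0, 0, 0, 0, 0, 0, 0, 0, 0, 0, 0, 0, 0, 0, 0, 0, 0, 0, 0]
}}

```text
t: 6.5
ee_pos: [0.4509, 0.2234, 0.2767]
orientation: [3.142, 0.0, 2.715]
contact_force: [-0.1, -0.2, 0.1]
opening: -0.002
grip_force: 0.0
```

{"op": "send_rows", "data": {
  "series": [0, 0, 0, 0, 0, 0, 0, 0, 0, 0, 0, 0, 0, 0, 0, 0, 0, 0, 0, 0]
}}

```text
t: 7.12
ee_pos: [0.4509, 0.2233, 0.2767]
orientation: [3.142, -0.0, 2.715]
contact_force: [0.0, -0.1, 0.0]
opening: -0.003
grip_force: 0.0
```

```bash
python3 - <<'E'
from h import *
s=cams.snapshot("side")["frame"][140:340,220:440]
cv2.imwrite("pics/s2.png",cv2.resize(s,None,fx=3,fy=3)[:,:,::-1])
E
```

```text
(no output)
```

View pics/s2.png

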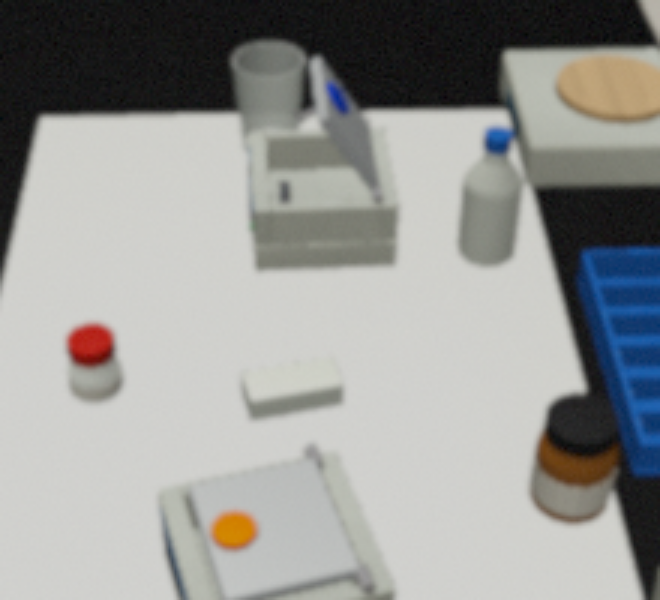

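The blue hatch stands open, with its pad at about (338,98) in the crop. The orange hatch is shut and the loose items look undisturbed. I'll wait a few seconds, clear of the reader.

{"op": "send_rows", "data": {
  "series": [0, 0, 0, 0, 0, 0, 0, 0, 0, 0, 0, 0, 0, 0, 0, 0, 0, 0, 0, 0]
}}

```text
t: 7.8
ee_pos: [0.4509, 0.2234, 0.2767]
orientation: [-3.142, 0.0, 2.715]
contact_force: [0.6, 0.4, 0.4]
opening: -0.006
grip_force: 0.0
```

{"op": "send_rows", "data": {
  "series": [0, 0, 0, 0, 0, 0, 0, 0, 0, 0, 0, 0, 0, 0, 0, 0, 0, 0, 0, 0]
}}

```text
t: 8.43
ee_pos: [0.4509, 0.2234, 0.2767]
orientation: [-3.142, 0.0, 2.715]
contact_force: [-0.6, 0.2, 0.1]
opening: -0.001
grip_force: 0.0
```

{"op": "send_rows", "data": {
  "series": [0, 0, 0, 0, 0, 0, 0, 0, 0, 0, 0, 0, 0, 0, 0, 0, 0, 0, 0, 0]
}}

```text
t: 9.05
ee_pos: [0.4509, 0.2234, 0.2767]
orientation: [-3.142, -0.0, 2.715]
contact_force: [0.1, -0.6, -0.1]
opening: 0.004
grip_force: 0.0
```

{"op": "send_rows", "data": {
  "series": [0, 0, 0, 0, 0, 0, 0, 0, 0, 0, 0, 0, 0, 0, 0, 0, 0, 0, 0, 0]
}}

```text
t: 9.68
ee_pos: [0.4509, 0.2233, 0.2767]
orientation: [-3.142, -0.0, 2.715]
contact_force: [-0.0, -0.0, -0.4]
opening: -0.001
grip_force: 0.0
```

{"op": "send_rows", "data": {
  "series": [0, 0, 0, 0, 0, 0, 0, 0, 0, 0, 0, 0, 0, 0, 0, 0, 0, 0, 0, 0]
}}

```text
t: 10.3
ee_pos: [0.4509, 0.2233, 0.2767]
orientation: [-3.142, -0.0, 2.715]
contact_force: [-0.5, -0.9, -0.4]
opening: 0.001
grip_force: 0.0
```

```bash
python3 - <<'E'
from h import *
s=cams.snapshot("side")["frame"]
cv2.imwrite("pics/s3.png",s[:,:,::-1])
E
```

```text
(no output)
```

View pics/s3.png

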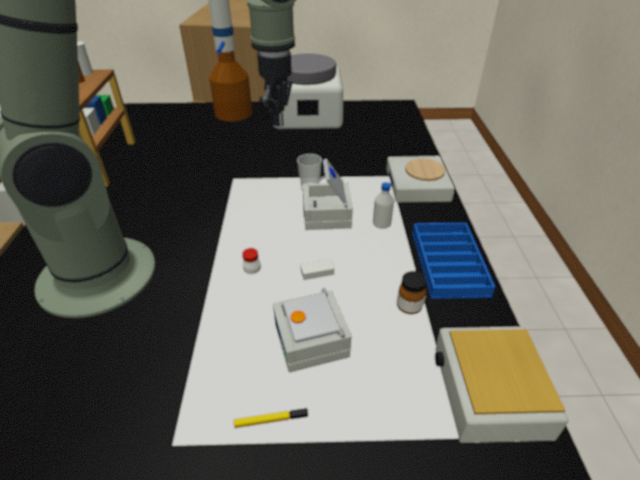

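After about 5 s the blue hatch is still open, at about (335,180). The orange hatch is shut, nothing else has moved, and the gripper is clear at about (275,100).

```bash
python3 -c "
from cell import robot
print(robot.close_job())"
```

```text
the job is handed in; nothing more can be done
None
```

The blue reader's hatch popped open after one gentle press (12.7 N at the hard stop) and was still open about 5 s later; the orange hatch stayed shut, nothing else on the bench moved, and the job is handed in.

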